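# Put two glue-ups under pressing boards and weights

## Robot

A 7-joint arm with a two-finger parallel gripper is mounted at the origin on the work surface. World frame = base frame: x ahead of the robot, y to its left, z up, the work surface at z = 0. Lengths are in m, angles in rad, forces in N, time in s.
With the tool pointing down it reaches from about 0.4 to 0.85 m from the base axis. Payload 10.4 kg.
Tool frame: the origin (TCP) lies at the very end of the fingers, on their centre line; the grasp point (between the pads) lies 19 mm behind it; z points along the fingers, y is the line along which they close (so a half turn about z gives the same grasp; the last joint's range is limited). The gripper opens to 85 mm and grips with 20 to 120 N. Pads are 22 mm wide; open, the fingers measure 114 mm over their backs; the gripper's body (76 mm by 85 mm) begins 54 mm behind the grasp point. The pads swing forward as they close: fully open they stand 13 mm farther back than shut.
Start: joints at [1.182, 0.332, -0.065, 1.46, 0.022, 1.35, -0.088], TCP at [0.224, -0.584, 0.231] pointing down, gripper open.
Joint ranges: [-2.6, 2.6], [-0.5, 2.12], [-1.47, 1.34], [0.16, 2.42], [-1.27, 4.41], [0.06, 2.06], [-2.6, 2.6]. Speed limits (rad/s): [2.22, 2.22, 2.79, 2.79, 3.14, 3.14, 3.14].

## Interface

Orientations are given as a unit quaternion [x, y, z, w].
In Python, from workcell import * gives the robot as it stands.
- The arm moves only by the tool step_arm, never from a script. Its argument "commands" is one flat list of numbers, 7 for each row, row after row: the finger opening in mm, from 0 to 85.4, then the shift along the world's x, y, z as a fraction of full scale, then the turn, a rotation vector about the world's x, y, z as a fraction of full scale. A call has exactly 10 rows; each row is the pose to reach, as a shift and turn from the pose commanded when the call began, turning the shorter way round; what a row does not reach only later rows make up. Full scale, the value 1, is 0.6 m for a shift and pi rad for a turn. A row lasts 1/8 s, in which the tool goes at most 62.5 mm and 10.7 degrees, less where a joint would pass 70% of its speed; a pose out of reach is approached as far as the arm can. A call with a number of a shift or a turn outside -1 to 1 is refused whole. A call with a gripper value outside its range is refused whole. The fingers move at their own pace and stop on an object; "squeeze" is the grip in N (left out, the last holds). Time passes only in rows, so rows that repeat a pose let the fingers close, or fill a call up. It gives the time, the measured TCP pose, the force, the opening and the grip force at its end, in the units of the state.
- get_obs(): the state, without advancing time (a new reading comes with each control period).
- camera(name): name is "scene" or "top"; returns the picture (420x560x3 uint8, red, green, blue); there is no depth.
- camera_params(name): a dict with "mtx" (3x3 intrinsics, pixels), "dist" ([k1, k2, p1, p2, k3] as OpenCV has them; the pictures are not rectified), "extrinsics" (4x4, takes a point from world to camera coordinates). Camera axes: x right, y down, z forward; pixel columns grow to the right and rows downward; lengths in m; the calibration is good to about 2 mm. A picture is of the moment at which its call begins. camera_params takes no time and is no camera call.
- hand_in(): hands the job in; it is judged then, once.
The state is a dict: "clock": time; "joint_pos": joint angles; "joint_velocities": joint speeds; "tau": joint torques, N m; "position": TCP position; "ee_rot": TCP orientation; "ft_force": force on the tool from outside, world axes, zero at the start; "torque": the same for the moment, N m; "grip_width": opening from 0.0 (shut) to 1.0 (fully open); "grasp_force": force on a finger pad.
Only numpy, scipy, OpenCV 4.12 (cv2) and the standard library are available. Lean on these libraries where they do the work, as an engineer would, in place of code of your own. Each camera call takes 0.05 s, during which the arm holds its last target. There are 200 camera calls.

## Task

The planked jetty deck and the little planked door have just been glued and must dry flat. Lay the larger plywood pressing board flat, centred and square on the deck and the smaller one likewise on the door, then stand the heavier steel weight upright on the middle of the deck's board and the lighter weight upright on the middle of the door's board. Set everything down without dropping it, never put a bare weight on the planks, do not push the wet glue-ups out of place, and leave the paint jar, glue bottle, cork sanding block and jar of twigs where they are.

Things in the scene. Friction and masses are not known exactly. Their poses are not given: they have to be found in the camera images.
- deck_top (a point): The larger glue-up: a model jetty deck of nine weathered grey-brown planks laid side by side across two battens, 140 x 82 mm and 10 mm high over all, about 75 g, lying loose on the bench, planks up. The point is the centre of its flat top face, 10 mm above the bench; x along its 140 mm length, z up. Its glue is wet: it slides if pushed.
- door_top (a point): The smaller glue-up: a model barn door of four weathered grey-brown planks running lengthwise over two battens, 92 x 60 mm and 10 mm high over all, about 35 g, lying loose on the bench, planks up. The point is the centre of its flat top face, 10 mm above the bench; x along its 92 mm length, z up. Its glue is wet: it slides if pushed.
- big_caul_center (a point): The larger pressing board: a plain flat rectangle of pale plywood, 120 x 62 x 15 mm thick, about 75 g, lying flat and loose. The point is its centre, half-way up (7.5 mm above its underside); x along its 120 mm length, y along its 62 mm width, z up.
- small_caul_center (a point): The smaller pressing board: a plain flat rectangle of pale plywood, 76 x 46 x 15 mm thick, about 35 g, lying flat and loose. The point is its centre, half-way up (7.5 mm above its underside); x along its 76 mm length, y along its 46 mm width, z up.
- big_weight_center (a point): The heavier weight: a bare stainless-steel cylinder 38 mm in diameter and 46 mm tall with a neck (16 mm) and knob (24 mm diameter, 12 mm tall) on top, 64 mm tall over all, about 500 g, standing upright. The point is on its axis, half-way up (32 mm above its foot); z up its axis.
- small_weight_center (a point): The lighter weight: a bare stainless-steel cylinder 28 mm in diameter and 33 mm tall with a neck (12 mm) and knob (18 mm diameter, 9 mm tall) on top, 46 mm tall over all, about 200 g, standing upright. The point is on its axis, half-way up (23 mm above its foot); z up its axis.
- paint_jar_center (a point): Bystander standing among the work: a small round paint jar with a brown-and-paper side and a black lid, 40 mm in diameter, 50 mm tall. The point is on its axis, 25 mm up.
- glue_bottle_center (a point): Bystander beyond the work: a white squeeze bottle of wood glue with an orange nozzle, 56 mm in diameter, 142 mm tall. The point is on its axis, 70 mm up.
- sanding_block_center (a point): Bystander beyond the work: a cork sanding block (speckled brown, twice as thick as the pressing boards), 110 x 60 x 32 mm. The point is its centre; x along its length.
- stick_jar_center (a point): Bystander beyond the work: an open glass jar full of twigs, 76 mm in diameter and 100 mm tall, the twigs to about 150 mm. The point is on its axis, 50 mm up.

How it is judged:
By the outcome, as a careful person would: the job done as asked, in the order asked, and still so for the second after the job is handed in, with the robot touching nothing.
It also fails if it takes over 120 s, if anything falls off the work surface, if the arm or the gripper's body presses on something with over 40 N, if the wrist force passes 120 N, or if a joint passes its speed limit or range.

## Working session

There is one attempt and no reset: what is moved stays moved. The work goes in short steps, Python scripts to look and compute and a tool call to move; the robot and the scene stay as the last step left them, time stands still between calls to the robot, and variables do not carry over. Pictures are saved under pics/ and viewed, at most 14 in all, crops included, and the job is handed in when it is done.

Besides the shell and the picture viewer there is one more tool, called after "Request:" by a JSON object that holds its "api" and its "payload", one argument or row to a line. step_arm: Moves the arm, as the interface text tells. Its arguments: {"type":"object","properties":{"commands":{"type":"array","items":{"type":"number"}},"squeeze":{"type":"number"}},"required":["commands"]}

```bash
mkdir -p pics; python3 - <<'E'
from workcell import *
import cv2
for n in ("scene","top"):
    im=camera(n); cv2.imwrite(f"pics/{n}0.png",im[:,:,::-1])
    p=camera_params(n); print(n,p)
print(get_obs())
E
```

```text
scene {'mtx': array([[417.12808412,   0.        , 273.9540746 ],
       [  0.        , 417.12808412, 215.75475552],
       [  0.        ,   0.        ,   1.        ]]), 'dist': array([0.02489837, 0.        , 0.        , 0.        , 0.        ]), 'extrinsics': array([[ 0.4464448 ,  0.89466707, -0.01605831, -0.25691416],
       [ 0.70659667, -0.36349356, -0.60711909, -0.37575889],
       [-0.54900655,  0.25969841, -0.79444858,  1.37111658],
       [ 0.        ,  0.        ,  0.        ,  1.        ]])}
top {'mtx': array([[472.50268966,   0.        , 280.18479599],
       [  0.        , 472.50268966, 211.12758251],
       [  0.        ,   0.        ,   1.        ]]), 'dist': array([-0.1145948,  0.       ,  0.       ,  0.       ,  0.       ]), 'extrinsics': array([[-0.01351224, -0.99961164, -0.02437173,  0.02517704],
       [-0.99619599,  0.01555654, -0.08574118,  0.5904756 ],
       [ 0.08608702,  0.02312047, -0.99601931,  1.39187288],
       [ 0.        ,  0.        ,  0.        ,  1.        ]])}
{'clock': 0.1, 'joint_pos': array([ 1.18240949,  0.33279691, -0.06471188,  1.46083796,  0.02159834,
        1.34990502, -0.08850987]), 'joint_velocities': array([ 0.00149971, -0.00219937,  0.00172481, -0.00225064,  0.00050584,
       -0.00275636, -0.00089574]), 'tau': array([ 1.26750594e-03, -6.26746202e+01,  4.94113122e-02, -3.92425168e+01,
        1.63136719e-02,  7.04589504e-03, -1.64873632e-04]), 'position': array([ 0.22343941, -0.58334227,  0.23061212]), 'ee_rot': array([ 9.83319574e-01,  1.81885194e-01, -1.38777334e-04, -6.10337661e-04]), 'ft_force': array([-0.67162482,  0.08021317,  0.45391039]), 'torque': array([-0.02232293,  0.03296793,  0.00841924]), 'grasp_force': 0.0, 'grip_width': 0.9989307610083309}
```

View pics/top0.png

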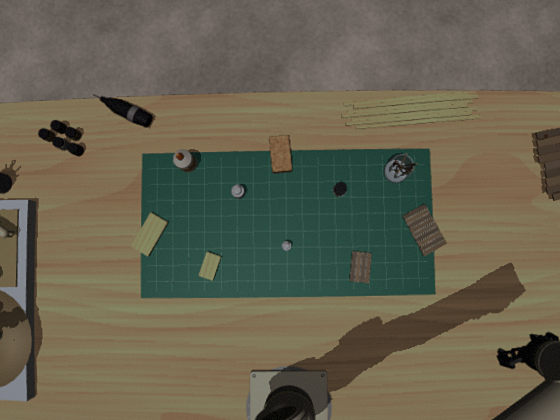

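View pics/scene0.png

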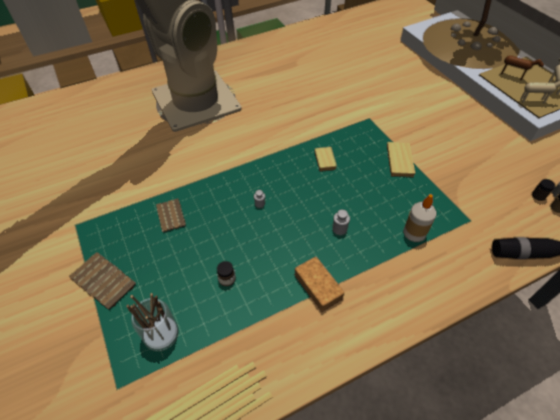

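The top view shows the deck at (425,230), door (361,267), large board (150,234), small board (210,266), heavy weight (238,191), light weight (287,245) and paint jar (340,188). I'll zoom in on these.

```bash
python3 - <<'E'
import cv2,numpy as np
t=cv2.imread("pics/top0.png");s=cv2.imread("pics/scene0.png")
def tile(im,c,h=25):
    x,y=c; r=cv2.resize(im[y-h:y+h,x-h:x+h],(200,200),interpolation=cv2.INTER_CUBIC)
    r=np.clip(r*1.5,0,255).astype(np.uint8)
    for k in range(0,50,10):
        cv2.putText(r,str(x-h+k),(k*4,8),0,.28,(255,255,255)); cv2.putText(r,str(y-h+k),(0,k*4+4),0,.28,(255,255,255))
        cv2.line(r,(k*4,10),(k*4,14),(0,0,255));cv2.line(r,(18,k*4),(22,k*4),(0,0,255))
    return r
A=np.hstack([tile(t,c) for c in [(425,230),(361,267),(150,234),(210,266)]])
C=np.hstack([tile(t,c) for c in [(238,191),(287,245)]]+[tile(s,c) for c in [(342,222),(260,200)]])
B=np.hstack([tile(s,c) for c in [(102,280),(171,216),(401,158),(326,159)]])
cv2.imwrite("pics/c1.png",np.vstack([A,B,C]))
E
```

```text
(no output)
```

View pics/c1.png

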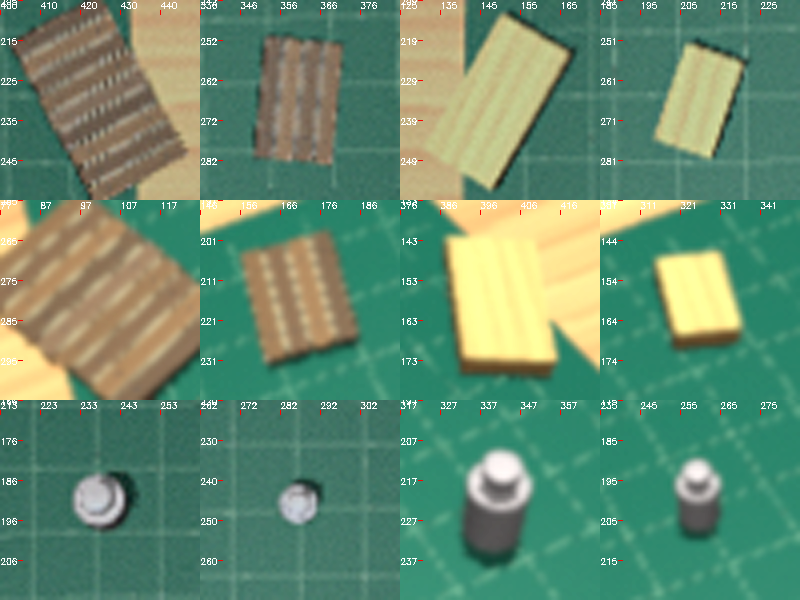

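The crops resolve every object: corners are pickable for the four rectangles, and the weights' shoulder circles are at about (237.6,190.9) and (286.1,245.6). Next I'll fit poses using these as starting points and refining on image edges in both views.

```bash
cat > h.py <<'E'
from workcell import *
import cv2,numpy as np
from scipy.optimize import minimize,least_squares
P={n:camera_params(n) for n in("scene","top")}
def proj(n,X):
    p=P[n];E=p["extrinsics"]
    return cv2.projectPoints(np.float64(X).reshape(-1,3),cv2.Rodrigues(E[:3,:3])[0],E[:3,3],p["mtx"],p["dist"])[0].reshape(-1,2)
def back(n,uv,z):
    p=P[n];E=p["extrinsics"];R,t=E[:3,:3],E[:3,3]
    q=cv2.undistortPoints(np.float64([[uv]]),p["mtx"],p["dist"]).ravel()
    d=R.T@np.r_[q,1];c=-R.T@t
    return c+d*(z-c[2])/d[2]
def rect(p,L,W,z):
    x,y,a=p;R=np.array([[np.cos(a),-np.sin(a)],[np.sin(a),np.cos(a)]])
    return np.c_[np.array([[L,W],[-L,W],[-L,-W],[L,-W]])/2@R.T+[x,y],np.full(4,z)]
def grad(im,sg):
    g=cv2.GaussianBlur(im.astype(np.float32),(0,0),sg)
    return cv2.Sobel(g,cv2.CV_32F,1,0)/8,cv2.Sobel(g,cv2.CV_32F,0,1)/8
def score(p,L,W,z,G,ns):
    s=0
    for n in ns:
        gx,gy=G[n];c=proj(n,rect(p,L,W,z))
        for i in range(4):
            a,b=c[i],c[(i+1)%4];d=b-a;l=np.linalg.norm(d);N=np.array([-d[1],d[0]])/l
            q=(a+np.linspace(.06,.94,40)[:,None]*d).astype(np.float32)
            u=cv2.remap(gx,q[:,:1],q[:,1:],1);v=cv2.remap(gy,q[:,:1],q[:,1:],1)
            u=u.reshape(40,-1);v=v.reshape(40,-1)
            s+=np.abs((u*N[0]+v*N[1]).mean(0)).max()
    return -s
def fit(ims,p0,L,W,z,ns=("top","scene")):
    p=np.array(p0,float)
    for sg in(1.5,.8):
        G={n:grad(ims[n],sg) for n in ns}
        p=minimize(score,p,args=(L,W,z,G,ns),method="Nelder-Mead",options=dict(initial_simplex=p+np.array([[0,0,0],[.004,0,0],[0,.004,0],[0,0,.05]]),xatol=1e-5,fatol=1e-4)).x
    return p
def initrect(c,L,W,z,n="top"):
    X=np.array([back(n,np.array(u)-.375,z)[:2] for u in c])
    e=[X[(i+1)%4]-X[i] for i in range(4)]
    k=0 if np.linalg.norm(e[0])>np.linalg.norm(e[1]) else 1
    d=e[k]-e[k+2];a=np.arctan2(d[1],d[0])
    return [*X.mean(0),(a+np.pi/2)%np.pi-np.pi/2],[np.linalg.norm(v)*1e3 for v in e]
E
python3 - <<'E'
from h import *
np.set_printoptions(precision=4,suppress=True)
ims={n:cv2.imread(f"pics/{n}0.png") for n in P}
O=dict(deck=([(403.75,217),(425,206.3),(446.75,242.5),(424.3,254.5)],.14,.082,.01),
door=([(352.5,251),(371.5,253.2),(368.7,283),(350,281)],.092,.06,.01),
big=([(151.2,212),(168.5,221.5),(148.7,256.2),(131.2,246)],.12,.062,.015),
small=([(206.7,251.5),(221.5,256.5),(213.2,280.2),(198.7,275.2)],.076,.046,.015))
for k,(c,L,W,z) in O.items():
    p,e=initrect(c,L,W,z);print(k,np.array(p),np.round(e))
    for ns in(("top",),("scene",),("top","scene")):print("  ",ns,fit(ims,p,L,W,z,ns))
print(back("top",(237.6,190.9),.046),back("scene",(342.4,212.4),.064))
print(back("top",(286.1,245.6),.033),back("scene",(259.1,192.1),.046))
print("paint",back("top",(340,188),.05))
E
```

```text
deck [ 0.5289 -0.4206  0.4953] [ 74. 128.  79. 129.]
   ('top',) [ 0.5301 -0.4206  0.4628]
   ('scene',) [ 0.5306 -0.4208  0.4649]
   ('top', 'scene') [ 0.5305 -0.4207  0.4641]
door [ 0.4209 -0.2217 -0.1123] [58. 90. 57. 90.]
   ('top',) [ 0.4204 -0.2216 -0.1155]
   ('scene',) [ 0.4202 -0.2212 -0.121 ]
   ('top', 'scene') [ 0.4203 -0.2214 -0.1161]
big [ 0.5292  0.4177 -0.5334] [ 62. 122.  64. 121.]
   ('top',) [ 0.5282  0.4201 -0.5277]
   ('scene',) [ 0.5279  0.4218 -0.5224]
   ('top', 'scene') [ 0.5281  0.4208 -0.5211]
small [ 0.4305  0.2319 -0.3401] [48. 75. 47. 75.]
   ('top',) [ 0.4297  0.2338 -0.3365]
   ('scene',) [ 0.4284  0.2356 -0.3469]
   ('top', 'scene') [ 0.4293  0.2345 -0.3402]
[0.6515 0.1421 0.046 ] [0.651  0.1469 0.064 ]
[0.4872 0.0002 0.033 ] [0.4869 0.0025 0.046 ]
paint [ 0.6546 -0.1619  0.05  ]
```

All views agree to within about 1 mm. I'll start with the large board.

Request:
{"api": "step_arm", "payload": {
  "commands": [85,0.46,0.97,0,0,0,0.51,85,0.46,0.97,0,0,0,0.51,85,0.46,0.97,0,0,0,0.51,85,0.46,0.97,0,0,0,0.51,85,0.46,0.97,0,0,0,0.51,85,0.46,0.97,0,0,0,0.51,85,0.46,0.97,0,0,0,0.51,85,0.46,0.97,0,0,0,0.51,85,0.46,0.97,0,0,0,0.51,85,0.46,0.97,0,0,0,0.51],
  "squeeze": 40
}}

```text
clock: 1.35
position: [0.4918, -0.0172, 0.2314]
ee_rot: [0.553, 0.833, -0.0, 0.0]
ft_force: [-0.3, -0.4, 0.2]
grip_width: 0.995
grasp_force: 0.0
```

```bash
cat >> h.py <<'E'
def go(x,y,z,yaw):
    "shift/turn fractions from the measured pose to a target with tool x at yaw (mod 2pi), tool down"
    from scipy.spatial.transform import Rotation as R
    o=get_obs();r=R.from_quat(o["ee_rot"])
    t=R.from_matrix(np.array([[np.cos(yaw),np.sin(yaw),0],[np.sin(yaw),-np.cos(yaw),0],[0,0,-1]]))
    print("t",round(o["clock"],2),"pos",np.round(o["position"],4),"shift",np.round((np.array([x,y,z])-o["position"])/.6,4),"turn",np.round((t*r.inv()).as_rotvec()/np.pi,4),"F",np.round(o["ft_force"],1),"w",round(o["grip_width"]*85.4,1),"gf",round(o["grasp_force"],1))
E
python3 -c "
from h import *
go(.528,.4208,.12,2.621)"
```

```text
t 1.35 pos [ 0.4918 -0.0172  0.2314] shift [ 0.0604  0.73   -0.1856] turn [1.000e-04 2.000e-04 2.075e-01] F [-0.3 -0.4  0.2] w 84.9 gf 0.0
```

Request:
{"api": "step_arm", "payload": {
  "commands": [85,0.06,0.73,-0.186,0,0,0.2075,85,0.06,0.73,-0.186,0,0,0.2075,85,0.06,0.73,-0.186,0,0,0.2075,85,0.06,0.73,-0.186,0,0,0.2075,85,0.06,0.73,-0.186,0,0,0.2075,85,0.06,0.73,-0.186,0,0,0.2075,85,0.06,0.73,-0.186,0,0,0.2075,85,0.06,0.73,-0.186,0,0,0.2075,85,0.06,0.73,-0.186,0,0,0.2075,85,0.06,0.73,-0.186,0,0,0.2075]
}}

```text
clock: 2.6
position: [0.5284, 0.4172, 0.1201]
ee_rot: [0.259, 0.966, -0.0, 0.001]
ft_force: [0.6, 0.6, -0.2]
grip_width: 0.995
grasp_force: 0.0
```

```bash
python3 - <<'E'
from h import *
go(.528,.4208,.02,2.621)
im=camera("top");cv2.imwrite("pics/t1.png",cv2.resize(im[194:274,110:190,::-1],(560,560),interpolation=cv2.INTER_CUBIC))
E
```

```text
t 2.6 pos [0.5284 0.4172 0.1201] shift [-0.0007  0.0059 -0.1668] turn [0.0003 0.0003 0.001 ] F [ 0.6  0.6 -0.2] w 85.0 gf 0.0
```

View pics/t1.png

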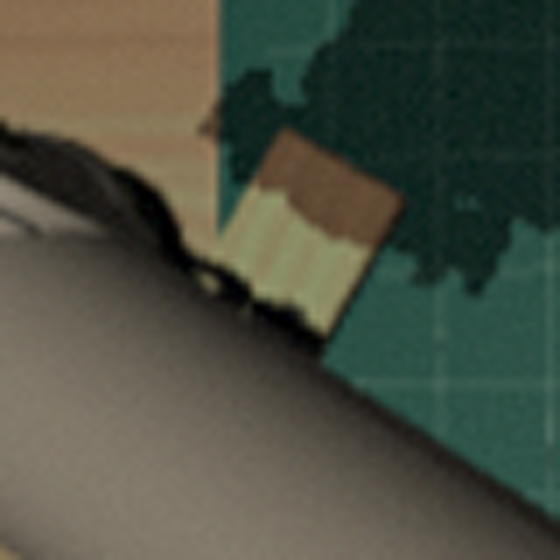

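The arm hides the board's near half and the tool is squarely over it. I'll descend now.

Request:
{"api": "step_arm", "payload": {
  "commands": [80,0,0.006,-0.06,0,0,0.001,80,0,0.006,-0.11,0,0,0.001,80,0,0.006,-0.14,0,0,0.001,80,0,0.006,-0.16,0,0,0.001,80,0,0.006,-0.1667,0,0,0.001,80,0,0.006,-0.175,0,0,0.001,80,0,0.006,-0.183,0,0,0.001,80,0,0.006,-0.19,0,0,0.001,80,0,0.006,-0.19,0,0,0.001,80,0,0.006,-0.19,0,0,0.001]
}}

```text
clock: 3.9
position: [0.5274, 0.4228, 0.0059]
ee_rot: [0.256, 0.967, 0.0, 0.0]
ft_force: [-0.5, 0.1, 0.1]
grip_width: 0.936
grasp_force: 0.0
```

```bash
python3 -c "
from h import *
go(.528,.4208,.002,2.621)"
```

```text
t 3.9 pos [0.5274 0.4228 0.0059] shift [ 0.0009 -0.0033 -0.0065] turn [-0.0001  0.0001 -0.0007] F [-0.5  0.1  0.1] w 79.9 gf 0.0
```

Request:
{"api": "step_arm", "payload": {
  "commands": [80,0.001,-0.0033,-0.007,0,0,-0.0007,80,0.001,-0.0033,-0.013,0,0,-0.0007,80,0.001,-0.0033,-0.013,0,0,-0.0007,72,0.001,-0.0033,-0.013,0,0,-0.0007,66,0.001,-0.0033,-0.013,0,0,-0.0007,55,0.001,-0.0033,-0.013,0,0,-0.0007,55,0.001,-0.0033,-0.013,0,0,-0.0007,55,0.001,-0.0033,-0.013,0,0,-0.0007,55,0.001,-0.0033,-0.013,0,0,-0.0007,55,0.001,-0.0033,-0.013,0,0,-0.0007]
}}

```text
clock: 5.15
position: [0.5282, 0.4209, -0.0016]
ee_rot: [0.257, 0.966, 0.0, 0.0]
ft_force: [-1.6, -0.4, 5.4]
grip_width: 0.716
grasp_force: 44.5
```

```bash
python3 -c "
from h import *
go(.528,.4208,.06,2.621)"
```

```text
t 5.15 pos [ 0.5282  0.4209 -0.0016] shift [-0.0003 -0.0002  0.1027] turn [-0.0002  0.0002  0.0001] F [-1.6 -0.4  5.4] w 61.1 gf 44.5
```

Request:
{"api": "step_arm", "payload": {
  "commands": [55,0,0,0.02,0,0,0,55,0,0,0.06,0,0,0,55,0,0,0.12,0,0,0,55,0,0,0.18,0,0,0,55,0,0,0.24,0,0,0,55,0,0,0.3,0,0,0,55,0,-0.1,0.3,0,0,-0.04,55,0,-0.2,0.3,0,0,-0.08,55,0,-0.3,0.3,0,0,-0.12,55,0,-0.4,0.3,0,0,-0.16]
}}

```text
clock: 6.4
position: [0.5278, 0.179, 0.1795]
ee_rot: [0.491, 0.871, 0.0, 0.001]
ft_force: [1.3, -0.3, -0.5]
grip_width: 0.712
grasp_force: 43.9
```

```bash
python3 - <<'E'
from h import *
im=camera("scene");cv2.imwrite("pics/s2.png",cv2.resize(im[40:240,220:460,::-1],(720,600),interpolation=cv2.INTER_CUBIC))
go(.5305,-.4207,.18,.464)
E
```

```text
t 6.45 pos [0.5293 0.1696 0.179 ] shift [ 0.0019 -0.9839  0.0017] turn [ 0.0015 -0.0011 -0.5204] F [ 5.4 -6.6 -0.4] w 60.8 gf 44.0
```

View pics/s2.png

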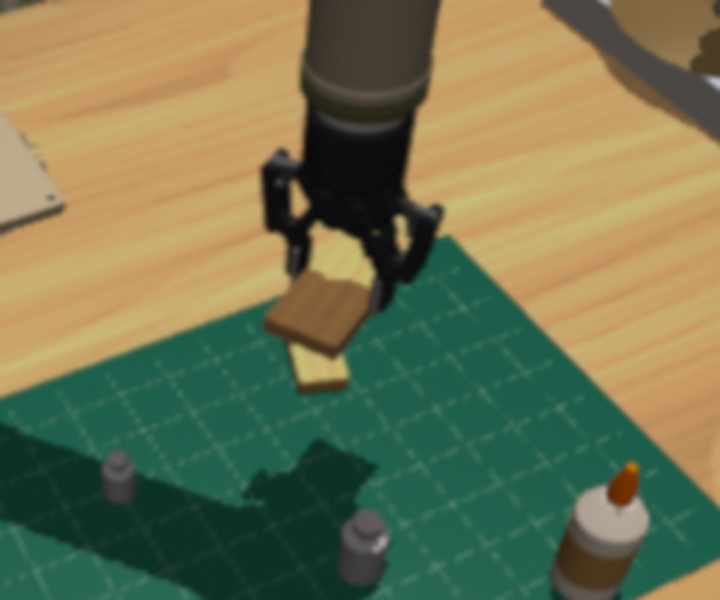

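The picture shows the board held level at the fingertips, near (320,310) in the crop. I'll carry it to the deck.

Request:
{"api": "step_arm", "payload": {
  "commands": [55,0,-0.08,0,0,0,-0.05,55,0,-0.17,0,0,0,-0.1,55,0,-0.26,0,0,0,-0.15,55,0,-0.35,0,0,0,-0.2,55,0,-0.44,0,0,0,-0.25,55,0,-0.53,0,0,0,-0.3,55,0,-0.62,0,0,0,-0.35,55,0,-0.71,0,0,0,-0.4,55,0,-0.8,0,0,0,-0.45,55,0,-0.88,0,0,0,-0.5]
}}

```text
clock: 7.7
position: [0.5281, -0.349, 0.1796]
ee_rot: [0.963, 0.268, 0.001, 0.001]
ft_force: [0.2, 0.1, 0.4]
grip_width: 0.714
grasp_force: 44.0
```

Request:
{"api": "step_arm", "payload": {
  "commands": [55,0,-0.06,0,0,0,-0.02,55,0,-0.1,0,0,0,-0.0265,55,0,-0.12,-0.04,0,0,-0.0265,55,0,-0.12,-0.08,0,0,-0.0265,55,0,-0.12,-0.12,0,0,-0.0265,55,0,-0.12,-0.16,0,0,-0.0265,55,0,-0.12,-0.19,0,0,-0.0265,55,0,-0.12,-0.21,0,0,-0.0265,55,0,-0.12,-0.21,0,0,-0.0265,55,0,-0.12,-0.21,0,0,-0.0265]
}}

```text
clock: 8.95
position: [0.5285, -0.4196, 0.0528]
ee_rot: [0.973, 0.23, 0.0, 0.001]
ft_force: [-0.2, 0.1, -0.4]
grip_width: 0.712
grasp_force: 44.0
```

```bash
python3 - <<'E'
from h import *
go(.5305,-.4207,.012,.464)
for n in P:cv2.imwrite(f"pics/{n}3.png",camera(n)[:,:,::-1])
t=cv2.imread("pics/top3.png");s=cv2.imread("pics/scene3.png")
f=lambda im,c,h=40:cv2.resize(im[c[1]-h:c[1]+h,c[0]-h:c[0]+h],(400,400),interpolation=cv2.INTER_CUBIC)
cv2.imwrite("pics/c3.png",np.hstack([f(t,(425,230)),f(s,(102,270))]))
E
```

```text
t 8.95 pos [ 0.5285 -0.4196  0.0528] shift [ 0.0033 -0.0019 -0.0681] turn [ 0.0002  0.0004 -0.0001] F [-0.2  0.1 -0.4] w 60.8 gf 44.0
```

View pics/c3.png

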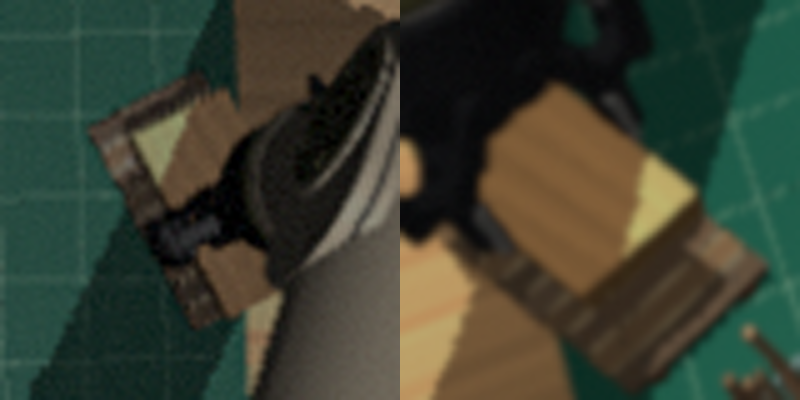

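The board hangs parallel to the deck. I'll lower it gently.

Request:
{"api": "step_arm", "payload": {
  "commands": [55,0.0033,-0.002,-0.01,0,0,0,55,0.0033,-0.002,-0.025,0,0,0,55,0.0033,-0.002,-0.04,0,0,0,55,0.0033,-0.002,-0.05,0,0,0,55,0.0033,-0.002,-0.057,0,0,0,55,0.0033,-0.002,-0.063,0,0,0,55,0.0033,-0.002,-0.067,0,0,0,55,0.0033,-0.002,-0.07,0,0,0,55,0.0033,-0.002,-0.0715,0,0,0,55,0.0033,-0.002,-0.0715,0,0,0]
}}

```text
clock: 10.3
position: [0.53, -0.4205, 0.0091]
ee_rot: [0.973, 0.23, 0.0, 0.0]
ft_force: [0.6, 0.5, -0.2]
grip_width: 0.714
grasp_force: 44.0
```

```bash
python3 -c "
from h import *
go(.5305,-.4207,.0084,.464)"
```

```text
t 10.3 pos [ 0.53   -0.4205  0.0091] shift [ 0.0008 -0.0003 -0.0012] turn [ 0.  0. -0.] F [ 0.6  0.5 -0.2] w 61.0 gf 44.0
```

Not yet touching. I'll lower in 0.3 mm steps for another 1.2 mm.

Request:
{"api": "step_arm", "payload": {
  "commands": [55,0.0005,0,-0.0003,0,0,0,55,0.0005,0,-0.0006,0,0,0,55,0.0005,0,-0.0009,0,0,0,55,0.0005,0,-0.0012,0,0,0,55,0.0005,0,-0.0014,0,0,0,55,0.0005,0,-0.0016,0,0,0,55,0.0005,0,-0.0018,0,0,0,55,0.0005,0,-0.002,0,0,0,55,0.0005,0,-0.002,0,0,0,55,0.0005,0,-0.002,0,0,0]
}}

```text
clock: 11.55
position: [0.5303, -0.4205, 0.0083]
ee_rot: [0.973, 0.23, 0.0, 0.0]
ft_force: [-2.2, 2.0, 6.1]
grip_width: 0.711
grasp_force: 44.8
```

Request:
{"api": "step_arm", "payload": {
  "commands": [62,0,0,0,0,0,0,64,0,0,0,0,0,0,68,0,0,0,0,0,0,72,0,0,0,0,0,0,74,0,0,0.005,0,0,0,74,0,0,0.02,0,0,0,74,0,0,0.06,0,0,0,74,0,0,0.12,0,0,0,74,0,0,0.2,0,0,0,74,0,0,0.28,0,0,0]
}}

```text
clock: 12.8
position: [0.5302, -0.4204, 0.1781]
ee_rot: [0.973, 0.23, 0.0, 0.0]
ft_force: [0.5, 0.4, -0.3]
grip_width: 0.864
grasp_force: 0.0
```

Request:
{"api": "step_arm", "payload": {
  "commands": [74,-0.03,0.1,0,0,0,0.07,74,-0.05,0.2,0,0,0,0.13,74,-0.07,0.3,0,0,0,0.19,74,-0.08,0.4,0,0,0,0.25,74,-0.09,0.5,0,0,0,0.31,74,-0.1,0.6,0,0,0,0.37,74,-0.11,0.7,0,0,0,0.43,74,-0.12,0.8,0,0,0,0.49,74,-0.14,0.88,0,0,0,0.54,74,-0.15,0.95,0,0,0,0.58]
}}

```text
clock: 14.05
position: [0.4397, 0.1514, 0.1767]
ee_rot: [0.412, 0.911, 0.0, 0.001]
ft_force: [0.4, 0.5, 0.3]
grip_width: 0.866
grasp_force: 0.0
```

```bash
python3 - <<'E'
from h import *
np.set_printoptions(precision=4,suppress=True)
go(.4293,.2345,.1,2.8015)
ims={}
for n in P:
    ims[n]=camera(n)[:,:,::-1].copy();cv2.imwrite(f"pics/{n}4.png",ims[n])
for ns in(("top",),("scene",),("top","scene")):
    print(ns,fit(ims,(.5305,-.4207,.464),.14,.082,.01,ns),fit(ims,(.5305,-.4207,.464),.12,.062,.025,ns))
f=lambda im,c,h=40:cv2.resize(im[c[1]-h:c[1]+h,c[0]-h:c[0]+h],(400,400),interpolation=cv2.INTER_CUBIC)
cv2.imwrite("pics/c4.png",np.hstack([f(ims["top"],(425,230)),f(ims["scene"],(102,270))]))
E
```

```text
t 14.05 pos [0.4397 0.1514 0.1767] shift [-0.0173  0.1385 -0.1279] turn [0.0001 0.0006 0.162 ] F [0.4 0.5 0.3] w 73.9 gf 0.0
('top',) [ 0.5278 -0.4142  0.4321] [ 0.5269 -0.4208  0.4556]
('scene',) [ 0.5296 -0.4227  0.4441] [ 0.5259 -0.4201  0.4505]
('top', 'scene') [ 0.5301 -0.422   0.4376] [ 0.5264 -0.4204  0.4525]
```

View pics/c4.png

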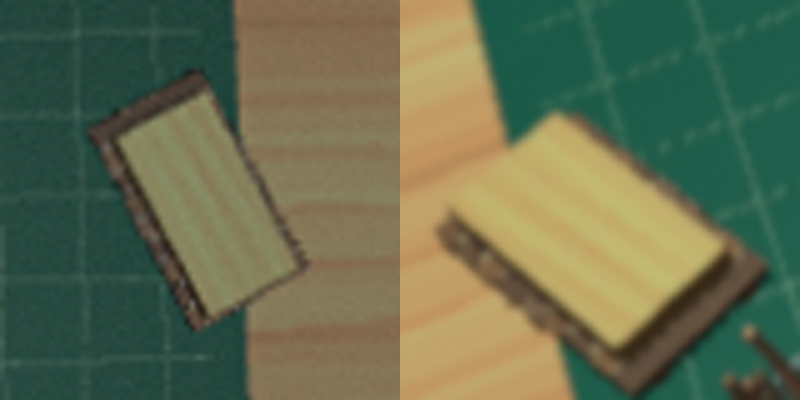

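The board lies flat on the deck but sits about 4 mm off along the length. That fits a camera-to-arm bias of about (-1.9,+1.1) mm, which I'll apply to the small board. I'll re-seat the large board afterwards.

Request:
{"api": "step_arm", "payload": {
  "commands": [66,-0.005,0.04,-0.02,0,0,0.05,66,-0.01,0.09,-0.05,0,0,0.1,66,-0.0142,0.12,-0.08,0,0,0.15,66,-0.0142,0.1367,-0.12,0,0,0.162,66,-0.0142,0.1367,-0.16,0,0,0.162,66,-0.0142,0.1367,-0.2,0,0,0.162,66,-0.0142,0.1367,-0.23,0,0,0.162,66,-0.0142,0.1367,-0.25,0,0,0.162,66,-0.0142,0.1367,-0.26,0,0,0.162,66,-0.0142,0.1367,-0.26,0,0,0.162]
}}

```text
clock: 15.4
position: [0.4319, 0.2315, 0.0199]
ee_rot: [0.172, 0.985, 0.0, 0.0]
ft_force: [0.1, -0.8, -0.2]
grip_width: 0.774
grasp_force: 0.0
```

```bash
python3 -c "
from h import *
go(.4312,.2334,.003,2.8015)"
```

```text
t 15.4 pos [0.4319 0.2315 0.0199] shift [-0.0011  0.0031 -0.0282] turn [-0.     0.     0.002] F [ 0.1 -0.8 -0.2] w 66.1 gf 0.0
```

Request:
{"api": "step_arm", "payload": {
  "commands": [66,-0.001,0.003,-0.008,0,0,0.002,66,-0.001,0.003,-0.016,0,0,0.002,66,-0.001,0.003,-0.023,0,0,0.002,66,-0.001,0.003,-0.028,0,0,0.002,56,-0.001,0.003,-0.028,0,0,0.002,50,-0.001,0.003,-0.028,0,0,0.002,40,-0.001,0.003,-0.028,0,0,0.002,40,-0.001,0.003,-0.028,0,0,0.002,40,-0.001,0.003,-0.028,0,0,0.002,40,-0.001,0.003,-0.028,0,0,0.002]
}}

```text
clock: 16.65
position: [0.4314, 0.2335, 0.0034]
ee_rot: [0.169, 0.986, 0.0, 0.0]
ft_force: [-1.0, -1.3, 5.8]
grip_width: 0.523
grasp_force: 41.4
```

```bash
python3 -c "
from h import *
go(.4312,.2334,.12,2.8015)"
```

```text
t 16.65 pos [0.4314 0.2335 0.0034] shift [-0.0003 -0.0002  0.1943] turn [-0.0001  0.0002 -0.    ] F [-1.  -1.3  5.8] w 44.6 gf 41.4
```

Request:
{"api": "step_arm", "payload": {
  "commands": [40,0,0,0.02,0,0,0,40,0,0,0.06,0,0,0,40,0,0,0.12,0,0,-0.03,40,0,0,0.18,0,0,-0.08,40,0.02,-0.03,0.22,0,0,-0.13,40,0.04,-0.08,0.25,0,0,-0.18,40,0.05,-0.14,0.25,0,0,-0.23,40,0.06,-0.2,0.25,0,0,-0.28,40,0.07,-0.26,0.25,0,0,-0.33,40,0.08,-0.32,0.25,0,0,-0.38]
}}

```text
clock: 17.9
position: [0.4792, 0.0403, 0.1537]
ee_rot: [0.696, 0.718, 0.0, 0.0]
ft_force: [0.8, -0.1, -0.8]
grip_width: 0.526
grasp_force: 40.9
```

Request:
{"api": "step_arm", "payload": {
  "commands": [40,0,-0.06,0,0,0,-0.05,40,-0.01,-0.12,0,0,0,-0.1,40,-0.02,-0.18,0,0,0,-0.15,40,-0.03,-0.23,0,0,0,-0.2,40,-0.04,-0.28,0,0,0,-0.25,40,-0.05,-0.33,0,0,0,-0.3,40,-0.06,-0.37,0,0,0,-0.35,40,-0.07,-0.4,0,0,0,-0.4,40,-0.08,-0.42,0,0,0,-0.45,40,-0.09,-0.44,0,0,0,-0.5]
}}

```text
clock: 19.15
position: [0.425, -0.2229, 0.1536]
ee_rot: [1.0, 0.016, 0.0, -0.0]
ft_force: [0.1, 0.7, -0.4]
grip_width: 0.526
grasp_force: 40.9
```

```bash
python3 -c "
from h import *
camera('top');camera('top');camera('top')
go(.4222,-.2225,.05,-.11)"
```

```text
t 19.3 pos [ 0.4251 -0.2228  0.1535] shift [-0.0048  0.0005 -0.1724] turn [ 0.      0.0002 -0.0473] F [-0.   1.6 -0.4] w 44.7 gf 40.9
```

Request:
{"api": "step_arm", "payload": {
  "commands": [40,-0.0048,0.0005,-0.03,0,0,-0.03,40,-0.0048,0.0005,-0.07,0,0,-0.0473,40,-0.0048,0.0005,-0.11,0,0,-0.0473,40,-0.0048,0.0005,-0.15,0,0,-0.0473,40,-0.0048,0.0005,-0.18,0,0,-0.0473,40,-0.0048,0.0005,-0.2,0,0,-0.0473,40,-0.0048,0.0005,-0.215,0,0,-0.0473,40,-0.0048,0.0005,-0.225,0,0,-0.0473,40,-0.0048,0.0005,-0.23,0,0,-0.0473,40,-0.0048,0.0005,-0.23,0,0,-0.0473]
}}

```text
clock: 20.55
position: [0.4224, -0.2225, 0.0151]
ee_rot: [0.998, -0.056, 0.0, 0.0]
ft_force: [-0.1, 0.2, -0.6]
grip_width: 0.527
grasp_force: 40.9
```

```bash
python3 -c "
from h import *
go(.4222,-.2225,.0134,-.11)"
```

```text
t 20.55 pos [ 0.4224 -0.2225  0.0151] shift [-0.0003 -0.0001 -0.0029] turn [0.0001 0.     0.0005] F [-0.1  0.2 -0.6] w 45.0 gf 40.9
```

Request:
{"api": "step_arm", "payload": {
  "commands": [40,0,0,-0.0006,0,0,0,40,0,0,-0.0012,0,0,0,40,0,0,-0.0017,0,0,0,40,0,0,-0.0021,0,0,0,40,0,0,-0.0024,0,0,0,40,0,0,-0.0027,0,0,0,40,0,0,-0.003,0,0,0,40,0,0,-0.0033,0,0,0,40,0,0,-0.0033,0,0,0,40,0,0,-0.0033,0,0,0]
}}

```text
clock: 21.8
position: [0.4223, -0.2224, 0.0134]
ee_rot: [0.998, -0.056, -0.0, 0.0]
ft_force: [-2.5, 0.3, 6.3]
grip_width: 0.527
grasp_force: 41.7
```

Contact made. I'll release, rise, and move clear to measure.

Request:
{"api": "step_arm", "payload": {
  "commands": [46,0,0,0,0,0,0,48,0,0,0,0,0,0,52,0,0,0,0,0,0,56,0,0,0,0,0,0,58,0,0,0.005,0,0,0,60,0,0,0.02,0,0,0,74,0,0,0.06,0,0,0,74,0,0,0.12,0,0,0,74,0,0,0.2,0,0,0,74,0,0,0.26,0,0,0]
}}

```text
clock: 23.05
position: [0.4226, -0.2224, 0.1718]
ee_rot: [0.998, -0.056, 0.001, 0.0]
ft_force: [0.9, -1.1, -0.6]
grip_width: 0.869
grasp_force: 0.0
```

Request:
{"api": "step_arm", "payload": {
  "commands": [74,0.02,0.06,0,0,0,0.04,74,0.04,0.14,0,0,0,0.09,74,0.06,0.22,0,0,0,0.14,74,0.07,0.3,0,0,0,0.19,74,0.08,0.38,0,0,0,0.19,74,0.08,0.46,0,0,0,0.19,74,0.08,0.54,0,0,0,0.19,74,0.08,0.6,0,0,0,0.19,74,0.08,0.63,0,0,0,0.19,74,0.08,0.63,0,0,0,0.19]
}}

```text
clock: 24.3
position: [0.4701, 0.1569, 0.1696]
ee_rot: [0.97, 0.241, 0.0, -0.0]
ft_force: [-0.2, -0.4, -0.7]
grip_width: 0.869
grasp_force: 0.0
```

```bash
python3 - <<'E'
from h import *
np.set_printoptions(precision=4,suppress=True)
go(.5283,-.4215,.1,.464)
ims={}
for n in P:
    ims[n]=camera(n)[:,:,::-1].copy();cv2.imwrite(f"pics/{n}5.png",ims[n])
for ns in(("top",),("scene",),("top","scene")):
    print(ns,fit(ims,(.4203,-.2214,-.116),.092,.06,.01,ns),fit(ims,(.4203,-.2214,-.116),.076,.046,.025,ns),fit(ims,(.527,-.4207,.46),.12,.062,.025,ns))
def f(n,c,ps,h=32):
    im=cv2.resize(ims[n][c[1]-h:c[1]+h,c[0]-h:c[0]+h],(400,400),interpolation=cv2.INTER_CUBIC)
    for (p,L,W,z),col in ps:
        q=((proj(n,rect(p,L,W,z))-np.array(c)+h+.5)*400/(2*h)).astype(int);cv2.polylines(im,[q],True,col)
    return im
D=((.5305,-.4207,.464),.14,.082,.01),(0,0,255)
C=(fit(ims,(.527,-.4207,.46),.12,.062,.025),.12,.062,.025),(255,0,0)
cv2.imwrite("pics/c5.png",np.hstack([f("top",(425,230),[D,C]),f("scene",(102,275),[D,C])]))
E
```

```text
t 24.3 pos [0.4701 0.1569 0.1696] shift [ 0.0971 -0.9639 -0.116 ] turn [-0.0001  0.0002 -0.0076] F [-0.2 -0.4 -0.7] w 74.2 gf 0.0
('top',) [ 0.4216 -0.2207 -0.1153] [ 0.4189 -0.2227 -0.1105] [ 0.5269 -0.4209  0.4528]
('scene',) [ 0.4123 -0.2197 -0.1351] [ 0.4184 -0.2215 -0.1143] [ 0.526  -0.4201  0.4503]
('top', 'scene') [ 0.4204 -0.2207 -0.1286] [ 0.4187 -0.2223 -0.1116] [ 0.5264 -0.4204  0.453 ]
```

View pics/c5.png

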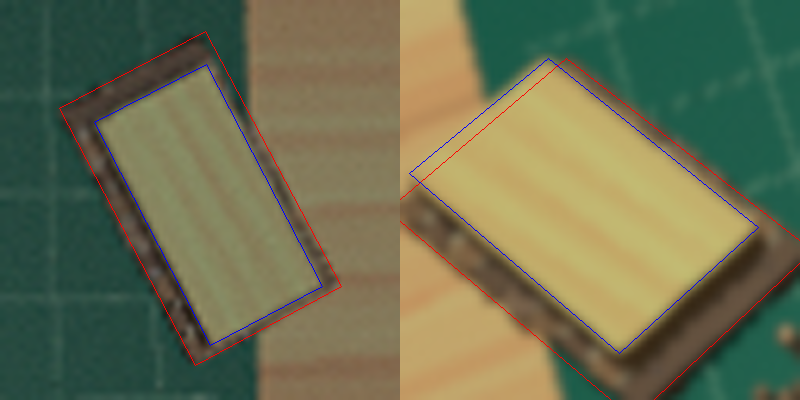

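The blue fit lies on the board and the red outline on the deck. The small board is within 2 mm of the door's centre. The large board is off by (4.1,-0.3) mm, so I'll re-seat it.

Request:
{"api": "step_arm", "payload": {
  "commands": [76,0.01,-0.08,0,0,0,-0.0076,76,0.02,-0.18,0,0,0,-0.0076,76,0.03,-0.28,0,0,0,-0.0076,76,0.04,-0.38,0,0,0,-0.0076,76,0.05,-0.48,0,0,0,-0.0076,76,0.06,-0.58,0,0,0,-0.0076,76,0.07,-0.68,0,0,0,-0.0076,76,0.08,-0.78,0,0,0,-0.0076,76,0.09,-0.88,0,0,0,-0.0076,76,0.0973,-0.9635,0,0,0,-0.0076]
}}

```text
clock: 25.65
position: [0.5267, -0.4266, 0.1691]
ee_rot: [0.974, 0.227, -0.0, 0.0]
ft_force: [0.8, 1.0, 0.5]
grip_width: 0.887
grasp_force: 0.0
```

Request:
{"api": "step_arm", "payload": {
  "commands": [76,0,0,0,0,0,0,76,0,0,-0.05,0,0,0,76,0,0,-0.1,0,0,0,76,0,0,-0.15,0,0,0,76,0,0,-0.19,0,0,0,76,0,0,-0.22,0,0,0,76,0,0,-0.235,0,0,0,76,0,0,-0.24,0,0,0,76,0,0,-0.24,0,0,0,76,0,0,-0.24,0,0,0]
}}

```text
clock: 26.9
position: [0.5291, -0.4228, 0.0259]
ee_rot: [0.974, 0.229, 0.0, 0.001]
ft_force: [-0.7, 0.5, 0.6]
grip_width: 0.885
grasp_force: 0.0
```

```bash
python3 -c "
from h import *
go(.5285,-.4212,.0092,.464)"
```

```text
t 26.9 pos [ 0.5291 -0.4228  0.0259] shift [-0.001   0.0026 -0.0279] turn [0.0003 0.0003 0.0009] F [-0.7  0.5  0.6] w 75.5 gf 0.0
```

Request:
{"api": "step_arm", "payload": {
  "commands": [76,-0.001,0.0026,-0.008,0,0,0.0009,76,-0.001,0.0026,-0.016,0,0,0.0009,76,-0.001,0.0026,-0.023,0,0,0.0009,76,-0.001,0.0026,-0.028,0,0,0.0009,70,-0.001,0.0026,-0.028,0,0,0.0009,66,-0.001,0.0026,-0.028,0,0,0.0009,63,-0.001,0.0026,-0.028,0,0,0.0009,55,-0.001,0.0026,-0.028,0,0,0.0009,55,-0.001,0.0026,-0.028,0,0,0.0009,55,-0.001,0.0026,-0.028,0,0,0.0009]
}}

```text
clock: 28.15
position: [0.5284, -0.4212, 0.0088]
ee_rot: [0.973, 0.23, 0.0, 0.0]
ft_force: [-0.9, -0.3, 5.8]
grip_width: 0.711
grasp_force: 44.6
```

```bash
python3 -c "
from h import *
go(.5285,-.4212,.0092,.464)"
```

```text
t 28.15 pos [ 0.5284 -0.4212  0.0088] shift [ 0.0002 -0.0001  0.0007] turn [ 0.0002  0.0002 -0.    ] F [-0.9 -0.3  5.8] w 60.7 gf 44.6
```

Request:
{"api": "step_arm", "payload": {
  "commands": [55,0,0,0.008,0,0,0,55,0,0,0.016,0,0,0,55,0.004,0,0.016,0,0,0.0015,55,0.0068,-0.0005,0.016,0,0,0.003,55,0.0068,-0.0005,0.016,0,0,0.003,55,0.0068,-0.0005,0.011,0,0,0.003,55,0.0068,-0.0005,0.006,0,0,0.003,55,0.0068,-0.0005,0.003,0,0,0.003,55,0.0068,-0.0005,0.001,0,0,0.003,55,0.0068,-0.0005,0,0,0,0.003]
}}

```text
clock: 29.4
position: [0.5321, -0.4212, 0.0088]
ee_rot: [0.972, 0.235, -0.0, 0.0]
ft_force: [-4.7, 3.0, 9.1]
grip_width: 0.711
grasp_force: 45.0
```

```bash
python3 -c "
from h import *
camera('top');camera('top')
go(.5325,-.4215,.0088,.473)"
```

```text
t 29.5 pos [ 0.5322 -0.4213  0.0088] shift [ 0.0005 -0.0004 -0.    ] turn [ 0.0001  0.     -0.0002] F [-2.5  2.5  5.2] w 60.6 gf 44.6
```

Request:
{"api": "step_arm", "payload": {
  "commands": [62,0,0,0,0,0,0,64,0,0,0,0,0,0,68,0,0,0,0,0,0,72,0,0,0,0,0,0,74,0,0,0.005,0,0,0,74,0,0,0.02,0,0,0,74,0,0,0.06,0,0,0,74,0,0,0.12,0,0,0,74,0,0,0.2,0,0,0,74,0,0,0.28,0,0,0]
}}

```text
clock: 30.75
position: [0.5321, -0.4211, 0.1786]
ee_rot: [0.972, 0.235, 0.0, 0.0]
ft_force: [-0.7, 0.6, 0.3]
grip_width: 0.865
grasp_force: 0.0
```

Request:
{"api": "step_arm", "payload": {
  "commands": [70,0,0.1,0,0,0,0.03,70,0.01,0.19,0,0,0,0.08,70,0.02,0.28,0,0,0,0.12,70,0.03,0.37,0,0,0,0.17,70,0.04,0.46,0,0,0,0.22,70,0.05,0.55,0,0,0,0.27,70,0.06,0.64,0,0,0,0.32,70,0.07,0.73,0,0,0,0.33,70,0.08,0.79,0,0,0,0.33,70,0.08,0.81,0,0,0,0.33]
}}

```text
clock: 32.0
position: [0.5801, 0.0676, 0.1771]
ee_rot: [0.727, 0.687, 0.001, 0.0]
ft_force: [0.4, -1.1, 0.7]
grip_width: 0.819
grasp_force: 0.0
```

```bash
cat >> h.py <<'E'
def cyl(p,prof,n):
    "silhouette mask polygon hulls of stacked discs: list of (r,z0,z1)"
    t=np.linspace(0,2*np.pi,60)
    return [cv2.convexHull(proj(n,np.vstack([np.c_[p[0]+r*np.cos(t),p[1]+r*np.sin(t),np.full(60,z)] for z in(a,b)])).astype(np.float32)).reshape(-1,2) for r,a,b in prof]
def fitcyl(ims,p0,prof,ns):
    from scipy.ndimage import map_coordinates as mc
    dat={}
    for n in ns: # saturation separates grey steel from the green mat
        f=ims[n].astype(np.float32);dat[n]=cv2.GaussianBlur(f[:,:,1]-f[:,:,2],(0,0),.7)
    def cost(p):
        s=0
        for n in ns:
            h=cyl(p,prof,n);c=np.vstack(h).mean(0).astype(int);k=30;S=8
            m=np.zeros((2*k*S,2*k*S),np.uint8)
            for q in h: cv2.fillConvexPoly(m,np.round((q-c+k+.5)*S).astype(np.int32),255)
            m=cv2.resize(m,(2*k,2*k),interpolation=cv2.INTER_AREA).astype(np.float32)/255
            m=cv2.GaussianBlur(m,(0,0),.9)
            d=dat[n][c[1]-k:c[1]+k,c[0]-k:c[0]+k]
            s-=np.corrcoef(m.ravel(),-d.ravel())[0,1]
        return s
    r=minimize(cost,p0,method="Nelder-Mead",options=dict(initial_simplex=np.array(p0)+[[0,0],[.005,0],[0,.005]],xatol=1e-5,fatol=1e-6))
    return r.x,r.fun
BIG=[(.019,0,.046),(.008,.046,.052),(.012,.052,.064)];SM=[(.014,0,.033),(.006,.033,.037),(.009,.037,.046)]
E
python3 - <<'E'
from h import *
np.set_printoptions(precision=4,suppress=True)
i0={n:cv2.imread(f"pics/{n}0.png") for n in P}
for ns in(("top",),("scene",),("top","scene")):print(ns,fitcyl(i0,(.651,.143),BIG,ns),fitcyl(i0,(.487,.001),SM,ns))
go(.6534,.1424,.1,1.5)
ims={}
for n in P:
    ims[n]=camera(n)[:,:,::-1].copy();cv2.imwrite(f"pics/{n}6.png",ims[n])
for ns in(("top",),("scene",),("top","scene")):
    print(ns,fit(ims,(.5305,-.4207,.464),.12,.062,.025,ns),fit(ims,(.5305,-.4207,.464),.14,.082,.01,ns))
E
```

```text
('top',) (array([0.6541, 0.1434]), np.float64(-0.982039677849405)) (array([ 0.489 , -0.0005]), np.float64(-0.973763014166905))
('scene',) (array([0.6529, 0.145 ]), np.float64(-0.981396122831753)) (array([0.4902, 0.0001]), np.float64(-0.9140651079000938))
('top', 'scene') (array([0.6539, 0.144 ]), np.float64(-1.9599524552011451)) (array([0.4902, 0.0001]), np.float64(-1.8801318895481285))
t 32.0 pos [0.5801 0.0676 0.1771] shift [ 0.1221  0.1246 -0.1285] turn [-0.0002  0.0003 -0.0044] F [ 0.4 -1.1  0.7] w 69.9 gf 0.0
('top',) [ 0.5305 -0.4207  0.4618] [ 0.5282 -0.4171  0.4585]
('scene',) [ 0.5301 -0.4199  0.4683] [ 0.5295 -0.4215  0.4568]
('top', 'scene') [ 0.5302 -0.4202  0.4645] [ 0.53   -0.4219  0.447 ]
```

The large board now matches the deck to within 0.6 mm. Next is the heavy weight, at (0.656, 0.143) in the arm frame.

Request:
{"api": "step_arm", "payload": {
  "commands": [70,0.02,0.02,0,0,0,-0.0044,70,0.06,0.06,0,0,0,-0.0044,70,0.1,0.1,-0.02,0,0,-0.0044,70,0.126,0.1265,-0.05,0,0,-0.0044,70,0.126,0.1265,-0.09,0,0,-0.0044,70,0.126,0.1265,-0.12,0,0,-0.0044,70,0.126,0.1265,-0.14,0,0,-0.0044,70,0.126,0.1265,-0.14,0,0,-0.0044,70,0.126,0.1265,-0.14,0,0,-0.0044,70,0.126,0.1265,-0.14,0,0,-0.0044],
  "squeeze": 60
}}

```text
clock: 33.35
position: [0.6562, 0.1407, 0.0932]
ee_rot: [0.733, 0.68, 0.001, 0.0]
ft_force: [0.6, 0.3, -0.6]
grip_width: 0.821
grasp_force: 0.0
```

```bash
python3 -c "
from h import *
go(.6559,.1429,.012,1.5)"
```

```text
t 33.35 pos [0.6562 0.1407 0.0932] shift [-0.0004  0.0036 -0.1354] turn [-0.0001  0.0005  0.0011] F [ 0.6  0.3 -0.6] w 70.1 gf 0.0
```

Request:
{"api": "step_arm", "payload": {
  "commands": [70,0,0.0036,-0.03,0,0,0.001,70,0,0.0036,-0.07,0,0,0.001,70,0,0.0036,-0.1,0,0,0.001,70,0,0.0036,-0.12,0,0,0.001,60,0,0.0036,-0.135,0,0,0.001,50,0,0.0036,-0.135,0,0,0.001,44,0,0.0036,-0.135,0,0,0.001,41,0,0.0036,-0.135,0,0,0.001,30,0,0.0036,-0.135,0,0,0.001,30,0,0.0036,-0.135,0,0,0.001]
}}

```text
clock: 34.6
position: [0.6561, 0.143, 0.0121]
ee_rot: [0.732, 0.681, 0.0, 0.0]
ft_force: [-2.2, -0.8, 5.5]
grip_width: 0.425
grasp_force: 61.0
```

Request:
{"api": "step_arm", "payload": {
  "commands": [30,0,0,0,0,0,0,30,0,0,0,0,0,0,30,0,0,0,0,0,0,30,0,0,0.005,0,0,0,30,0,0,0.015,0,0,0,30,0,0,0.03,0,0,0,30,0,0,0.03,0,0,0,30,0,0,0.03,0,0,0,30,0,0,0.03,0,0,0,30,0,0,0.03,0,0,0]
}}

```text
clock: 35.85
position: [0.6556, 0.1428, 0.029]
ee_rot: [0.732, 0.682, -0.0, -0.0]
ft_force: [0.3, -0.9, -5.1]
grip_width: 0.425
grasp_force: 60.4
```

```bash
python3 - <<'E'
from h import *
go(.5325,-.4215,.2,.5)
im=camera("scene");cv2.imwrite("pics/s7.png",cv2.resize(im[150:270,280:420,::-1],(700,600),interpolation=cv2.INTER_CUBIC))
E
```

```text
t 35.85 pos [0.6556 0.1428 0.029 ] shift [-0.2051 -0.9405  0.285 ] turn [-0.000e+00 -1.000e-04 -3.182e-01] F [ 0.3 -0.9 -5.1] w 36.3 gf 60.4
```

View pics/s7.png

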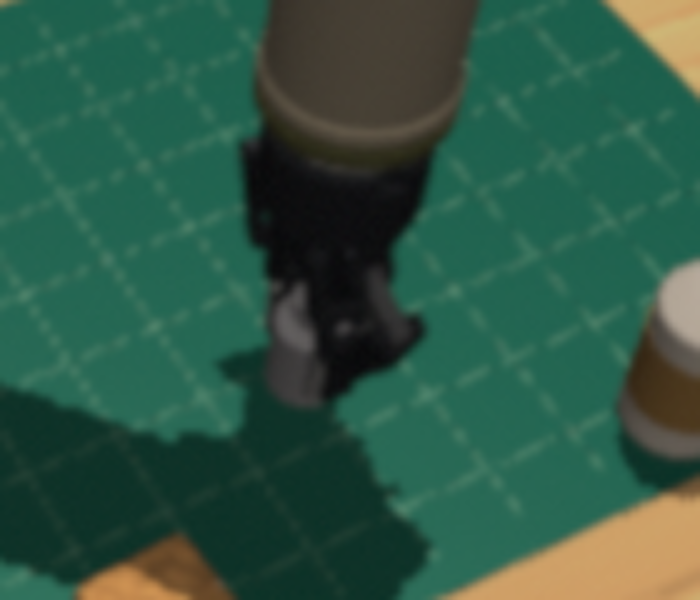

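The weight is gripped, upright and clear of the mat (5.1 N load), at about (295,370) in the crop. I'll carry it to the deck.

Request:
{"api": "step_arm", "payload": {
  "commands": [30,0,0,0.06,0,0,0,30,0,0,0.13,0,0,0,30,-0.01,-0.03,0.2,0,0,-0.02,30,-0.02,-0.08,0.25,0,0,-0.05,30,-0.04,-0.16,0.27,0,0,-0.08,30,-0.06,-0.24,0.27,0,0,-0.11,30,-0.08,-0.32,0.27,0,0,-0.14,30,-0.1,-0.4,0.27,0,0,-0.17,30,-0.12,-0.48,0.27,0,0,-0.2,30,-0.14,-0.56,0.27,0,0,-0.23]
}}

```text
clock: 37.15
position: [0.5712, -0.1945, 0.1914]
ee_rot: [0.926, 0.378, 0.0, 0.0]
ft_force: [0.9, -0.5, -5.7]
grip_width: 0.427
grasp_force: 61.6
```

Request:
{"api": "step_arm", "payload": {
  "commands": [30,-0.02,-0.08,0,0,0,-0.03,30,-0.03,-0.15,0,0,0,-0.05,30,-0.04,-0.22,0,0,0,-0.07,30,-0.05,-0.28,0,0,0,-0.088,30,-0.058,-0.33,0,0,0,-0.088,30,-0.063,-0.36,0,0,0,-0.088,30,-0.065,-0.375,0,0,0,-0.088,30,-0.0655,-0.3805,-0.03,0,0,-0.088,30,-0.0655,-0.3805,-0.07,0,0,-0.088,30,-0.0655,-0.3805,-0.1,0,0,-0.088]
}}

```text
clock: 38.4
position: [0.5324, -0.4198, 0.129]
ee_rot: [0.969, 0.249, -0.0, -0.001]
ft_force: [-0.6, 0.5, -5.5]
grip_width: 0.427
grasp_force: 61.7
```

```bash
python3 -c "
from h import *
camera('top');camera('top');camera('top')
go(.5323,-.4212,.045,.5)"
```

```text
t 38.55 pos [ 0.5321 -0.4204  0.1299] shift [ 0.0003 -0.0014 -0.1415] turn [-0.0005 -0.0005 -0.0005] F [ 0.5 -0.4 -4.4] w 36.6 gf 61.5
```

Request:
{"api": "step_arm", "payload": {
  "commands": [30,0.0003,-0.0014,-0.03,0,0,0,30,0.0003,-0.0014,-0.06,0,0,0,30,0.0003,-0.0014,-0.09,0,0,0,30,0.0003,-0.0014,-0.11,0,0,0,30,0.0003,-0.0014,-0.125,0,0,0,30,0.0003,-0.0014,-0.135,0,0,0,30,0.0003,-0.0014,-0.142,0,0,0,30,0.0003,-0.0014,-0.147,0,0,0,30,0.0003,-0.0014,-0.15,0,0,0,30,0.0003,-0.0014,-0.15,0,0,0]
}}

```text
clock: 39.8
position: [0.5326, -0.4224, 0.0413]
ee_rot: [0.969, 0.248, 0.0, 0.0]
ft_force: [0.2, -0.2, -3.7]
grip_width: 0.425
grasp_force: 61.6
```

```bash
python3 -c "
from h import *
camera('top')
go(.5323,-.4212,.037,.5)"
```

```text
t 39.85 pos [ 0.5327 -0.4224  0.0414] shift [-0.0006  0.0019 -0.0073] turn [ 0.0001  0.0001 -0.0002] F [ 0.7  0.8 -5.2] w 36.6 gf 61.6
```

Request:
{"api": "step_arm", "payload": {
  "commands": [30,-0.0005,0.0018,-0.002,0,0,0,30,-0.0005,0.0018,-0.004,0,0,0,30,-0.0005,0.0018,-0.005,0,0,0,30,-0.0005,0.0018,-0.0058,0,0,0,30,-0.0005,0.0018,-0.0064,0,0,0,30,-0.0005,0.0018,-0.0068,0,0,0,30,-0.0005,0.0018,-0.0072,0,0,0,30,-0.0005,0.0018,-0.0075,0,0,0,30,-0.0005,0.0018,-0.0075,0,0,0,30,-0.0005,0.0018,-0.0075,0,0,0]
}}

```text
clock: 41.1
position: [0.5323, -0.4213, 0.0371]
ee_rot: [0.969, 0.248, 0.0, 0.0]
ft_force: [-3.5, 3.2, 3.2]
grip_width: 0.424
grasp_force: 62.2
```

```bash
python3 -c "
from h import *
go(.5323,-.4212,.037,.5)"
```

```text
t 41.1 pos [ 0.5323 -0.4213  0.0371] shift [-0.      0.0002 -0.0002] turn [ 0.0001  0.     -0.0002] F [-3.5  3.2  3.2] w 36.2 gf 62.2
```

Request:
{"api": "step_arm", "payload": {
  "commands": [38,0,0,0,0,0,0,40,0,0,0,0,0,0,44,0,0,0,0,0,0,50,0,0,0,0,0,0,58,0,0,0,0,0,0,60,0,0,0.03,0,0,0,60,0,0,0.08,0,0,0,60,0,0,0.14,0,0,0,60,0,0,0.2,0,0,0,60,0,0,0.25,0,0,0]
}}

```text
clock: 42.35
position: [0.5327, -0.4214, 0.1901]
ee_rot: [0.969, 0.248, 0.001, 0.001]
ft_force: [0.1, 0.4, -0.4]
grip_width: 0.702
grasp_force: 0.0
```

Request:
{"api": "step_arm", "payload": {
  "commands": [60,-0.01,0.06,0,0,0,0.03,60,-0.02,0.14,0,0,0,0.06,60,-0.03,0.22,0,0,0,0.1,60,-0.04,0.31,0,0,0,0.14,60,-0.05,0.4,0,0,0,0.18,60,-0.06,0.49,0,0,0,0.21,60,-0.0677,0.58,0,0,0,0.223,60,-0.0677,0.65,0,0,0,0.223,60,-0.0677,0.69,0,0,0,0.223,60,-0.0677,0.7005,0,0,0,0.223]
}}

```text
clock: 43.6
position: [0.4919, 0.0006, 0.188]
ee_rot: [0.824, 0.566, 0.001, 0.001]
ft_force: [-0.2, -0.0, 0.6]
grip_width: 0.703
grasp_force: 0.0
```

```bash
python3 - <<'E'
from h import *
np.set_printoptions(precision=4,suppress=True)
ims={}
for n in P:
    ims[n]=camera(n)[:,:,::-1].copy();cv2.imwrite(f"pics/{n}8.png",ims[n])
camera("top")
go(.4917,-.001,.075,1.2)
f=lambda n,c,h=40:cv2.resize(ims[n][c[1]-h:c[1]+h,c[0]-h:c[0]+h],(400,400),interpolation=cv2.INTER_CUBIC)
cv2.imwrite("pics/c8.png",np.hstack([f("top",(425,230)),f("scene",(102,265))]))
print(fit(ims,(.5302,-.4202,.464),.12,.062,.025))
B=[(r,a+.025,b+.025) for r,a,b in BIG]
# steel is grey on yellow board: use saturation
iv={}
for n in P:
    s=cv2.cvtColor(ims[n],cv2.COLOR_BGR2HSV)[:,:,1];iv[n]=np.dstack([s*0,s,s*0])
for ns in(("top",),("scene",),("top","scene")):print(ns,fitcyl(iv,(.5302,-.4202),B,ns))
E
```

```text
t 43.75 pos [ 0.4919 -0.0019  0.1872] shift [-0.0003  0.0015 -0.187 ] turn [ 0.0002  0.0002 -0.0001] F [-0.4 -0.3  0.1] w 59.8 gf 0.0
[ 0.5302 -0.4204  0.4606]
('top',) (array([ 0.5303, -0.4219]), np.float64(-0.6773779201385408))
('scene',) (array([ 0.5276, -0.4213]), np.float64(-0.827572679080993))
('top', 'scene') (array([ 0.5296, -0.4215]), np.float64(-1.5002621091826378))
```

View pics/c8.png

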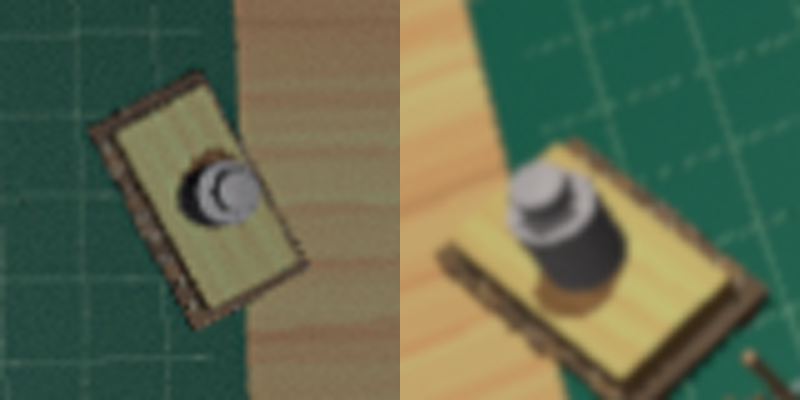

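The heavy weight stands upright within about 1.5 mm of the board's centre. Next is the light weight.

Request:
{"api": "step_arm", "payload": {
  "commands": [60,-0.0003,0.001,-0.05,0,0,0,60,-0.0003,0.001,-0.12,0,0,0,60,-0.0003,0.001,-0.18,0,0,0,60,-0.0003,0.001,-0.23,0,0,0,60,-0.0003,0.001,-0.26,0,0,0,60,-0.0003,0.001,-0.28,0,0,0,60,-0.0003,0.001,-0.292,0,0,0,60,-0.0003,0.001,-0.298,0,0,0,50,-0.0003,0.001,-0.298,0,0,0,40,-0.0003,0.001,-0.298,0,0,0],
  "squeeze": 40
}}

```text
clock: 45.0
position: [0.4919, -0.0004, 0.0084]
ee_rot: [0.825, 0.565, 0.0, 0.0]
ft_force: [-0.3, -0.4, 0.9]
grip_width: 0.466
grasp_force: 0.0
```

Request:
{"api": "step_arm", "payload": {
  "commands": [34,0,0,0,0,0,0,31,0,0,0,0,0,0,28,0,0,0,0,0,0,20,0,0,0,0,0,0,20,0,0,0,0,0,0,20,0,0,0,0,0,0,20,0,0,0,0,0,0,20,0,0,0,0,0,0,20,0,0,0,0,0,0,20,0,0,0,0,0,0]
}}

```text
clock: 46.25
position: [0.4914, -0.0003, 0.0081]
ee_rot: [0.825, 0.565, -0.0, -0.0]
ft_force: [-3.3, 0.5, 5.8]
grip_width: 0.313
grasp_force: 39.3
```

```bash
python3 -c "
from h import *
go(.4211,-.2228,.12,1.2)"
```

```text
t 46.25 pos [ 4.914e-01 -3.000e-04  8.100e-03] shift [-0.1171 -0.3709  0.1865] turn [ 0.     -0.0001 -0.0004] F [-3.3  0.5  5.8] w 26.7 gf 39.3
```

Request:
{"api": "step_arm", "payload": {
  "commands": [20,0,0,0.02,0,0,0,20,0,0,0.07,0,0,0,20,0,0,0.13,0,0,0,20,-0.01,-0.03,0.18,0,0,0,20,-0.03,-0.09,0.2,0,0,0,20,-0.05,-0.16,0.2,0,0,0,20,-0.07,-0.23,0.2,0,0,0,20,-0.09,-0.29,0.2,0,0,0,20,-0.105,-0.34,0.2,0,0,0,20,-0.1175,-0.3705,0.2,0,0,0]
}}

```text
clock: 47.5
position: [0.4204, -0.2243, 0.1285]
ee_rot: [0.825, 0.564, 0.0, 0.0]
ft_force: [0.4, 1.0, -1.8]
grip_width: 0.311
grasp_force: 39.8
```

Request:
{"api": "step_arm", "payload": {
  "commands": [20,0,0,0,0,0,0,20,0,0,0,0,0,0,20,0,0,-0.04,0,0,0,20,0,0,-0.08,0,0,0,20,0,0,-0.11,0,0,0,20,0,0,-0.13,0,0,0,20,0,0,-0.14,0,0,0,20,0,0,-0.148,0,0,0,20,0,0,-0.152,0,0,0,20,0,0,-0.152,0,0,0]
}}

```text
clock: 48.75
position: [0.4211, -0.2227, 0.0369]
ee_rot: [0.825, 0.565, 0.0, 0.0]
ft_force: [0.2, 0.7, -1.4]
grip_width: 0.307
grasp_force: 39.9
```

```bash
python3 -c "
from h import *
camera('top')
go(.4209,-.2226,.0331,1.2)"
```

```text
t 48.8 pos [ 0.4212 -0.2227  0.037 ] shift [-0.0005  0.0002 -0.0065] turn [ 0.0001  0.0001 -0.0004] F [-0.3  0.2 -1.9] w 26.8 gf 39.9
```

Request:
{"api": "step_arm", "payload": {
  "commands": [20,-0.0005,0,-0.002,0,0,0,20,-0.0005,0,-0.0035,0,0,0,20,-0.0005,0,-0.0045,0,0,0,20,-0.0005,0,-0.0052,0,0,0,20,-0.0005,0,-0.0057,0,0,0,20,-0.0005,0,-0.006,0,0,0,20,-0.0005,0,-0.0063,0,0,0,20,-0.0005,0,-0.0066,0,0,0,20,-0.0005,0,-0.0068,0,0,0,20,-0.0005,0,-0.0068,0,0,0]
}}

```text
clock: 50.05
position: [0.4207, -0.2227, 0.0331]
ee_rot: [0.825, 0.565, -0.0, 0.0]
ft_force: [-3.7, 1.7, 6.8]
grip_width: 0.309
grasp_force: 40.8
```

Contact. I'll release, rise and clear.

Request:
{"api": "step_arm", "payload": {
  "commands": [28,0,0,0,0,0,0,30,0,0,0,0,0,0,34,0,0,0,0,0,0,40,0,0,0,0,0,0,46,0,0,0,0,0,0,50,0,0,0.03,0,0,0,50,0,0,0.08,0,0,0,50,0,0,0.14,0,0,0,50,0,0,0.2,0,0,0,50,0,0,0.25,0,0,0]
}}

```text
clock: 51.3
position: [0.421, -0.2226, 0.1855]
ee_rot: [0.825, 0.565, 0.0, 0.001]
ft_force: [0.2, -0.8, 0.2]
grip_width: 0.583
grasp_force: 0.0
```

Request:
{"api": "step_arm", "payload": {
  "commands": [50,0.02,0.08,0,0,0,0,50,0.04,0.16,0,0,0,0,50,0.06,0.24,0,0,0,0,50,0.08,0.32,0,0,0,0,50,0.1,0.4,0,0,0,0,50,0.1,0.48,0,0,0,0,50,0.1,0.56,0,0,0,0,50,0.1,0.62,0,0,0,0,50,0.1,0.64,0,0,0,0,50,0.1,0.64,0,0,0,0]
}}

```text
clock: 52.55
position: [0.4807, 0.1615, 0.1833]
ee_rot: [0.825, 0.566, 0.0, 0.0]
ft_force: [-0.8, 0.3, 0.6]
grip_width: 0.589
grasp_force: 0.0
```

```bash
python3 - <<'E'
from h import *
np.set_printoptions(precision=4,suppress=True)
ims={}
for n in P:
    ims[n]=camera(n)[:,:,::-1].copy();cv2.imwrite(f"pics/{n}9.png",ims[n])
f=lambda n,c,h=40:cv2.resize(ims[n][c[1]-h:c[1]+h,c[0]-h:c[0]+h],(400,400),interpolation=cv2.INTER_CUBIC)
cv2.imwrite("pics/c9.png",np.hstack([f("top",(375,255),50),f("scene",(150,240),60)]))
print(fit(ims,(.4187,-.2223,-.112),.076,.046,.025))
iv={}
for n in P:
    s=cv2.cvtColor(ims[n],cv2.COLOR_BGR2HSV)[:,:,1];iv[n]=np.dstack([s*0,s,s*0])
B=[(r,a+.025,b+.025) for r,a,b in SM]
for ns in(("top",),("scene",),("top","scene")):print(ns,fitcyl(iv,(.4187,-.2223),B,ns))
E
```

```text
[ 0.4185 -0.2225 -0.1136]
('top',) (array([ 0.4184, -0.2235]), np.float64(-0.6322725180839474))
('scene',) (array([ 0.414 , -0.2218]), np.float64(-0.6815243072160094))
('top', 'scene') (array([ 0.4169, -0.2226]), np.float64(-1.2997095433960835))
```

View pics/c9.png

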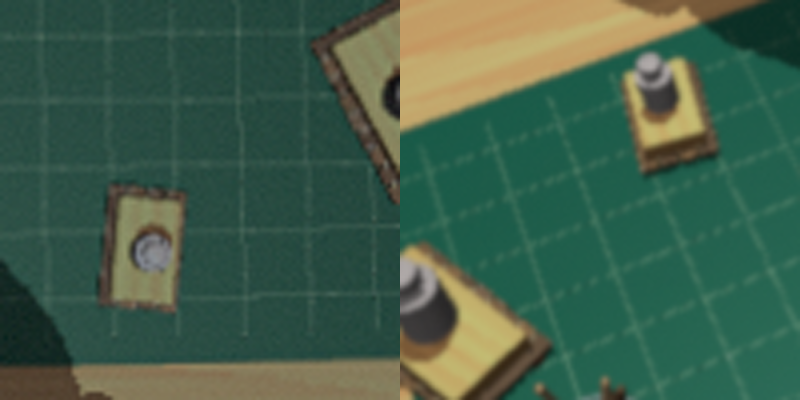

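Both stacks stand upright and centred: the light weight at about (152,252) in the top crop, mid-board. The job is done, so I'll hand it in.

```bash
python3 -c "
from workcell import *
print(hand_in())"
```

```text
the job is handed in; nothing more can be done
None
```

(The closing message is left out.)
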